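# Unlatch the watch pressure tester and hold its lid up

## Robot

A 6-joint arm with a two-finger parallel gripper is mounted at the origin on the work surface. World frame = base frame: x ahead of the robot, y to its left, z up, the work surface at z = 0. Lengths are in m, angles in rad, forces in N, time in s.
With the tool pointing down it reaches from about 0.275 to 0.825 m from the base axis. Payload 4.9 kg.
Tool frame: the origin (TCP) lies midway between the tips of the shut fingers; the grasp point (between the pads) lies 19 mm behind it (grip_point_offset is the distance from the TCP to the grasp point, in m); z points along the fingers, x is the direction in which the jaws open and shut, and the axes are right-handed (so a half turn about z gives the same grasp; the last joint's range is limited). The gripper opens to 85 mm and grips with 20 to 120 N. Pads are 22 mm wide; open, the fingers measure 114 mm over their backs; the gripper's body (76 mm by 85 mm) begins 54 mm behind the grasp point. The pads swing forward as they close: fully open they stand 13 mm farther back than shut.
Start: joints at [-1.332, 0.326, -0.193, 1.052, 0, 1.437], TCP at [0.2, -0.512, 0.231] pointing down, gripper open.
Joint ranges: [-2.65, 2.65], [-0.97, 1.79], [-1.3, 1.35], [-1.93, 2.1], [-1.47, 1.37], [-3.14, 3.14]. Speed limits (rad/s): [2.57, 2.57, 3.14, 3.14, 3.14, 3.14].

## Interface

Orientations are given as a rotation vector (axis times angle).
In Python, from cell import * gives the robot as it stands. Calls block until the motion is done:
- movep(position, orientation): joint-space move of the TCP to a pose.
- move_l(position, velocity=0.15, rot=None, until_force=None): straight line of the TCP; rot=None keeps the orientation; velocity is the mean speed in m/s. With until_force (N) it stops when the force on the tool has changed by that much, and returns True; else False.
- set_joints(angles): joint-space move.
- let_go() and grab(newtons=None): open the fingers fully, or close them until they stop; newtons is the grip in N (None keeps the last).
- sleep(seconds).
- ik(position, orientation): joint angles nearest the present ones, or None.
- get_state(): the state.
- grab_frame(name): name is "scene" or "top"; returns a dict with "img" (384x512x3 uint8, red, green, blue), "fx", "fy", "cx", "cy" (pixels), "k1" (the pictures are not rectified: a ray, as slopes to the right and down, at radius r is drawn at 1 + k1 r^2 times it, then the intrinsics apply), "cam_to_world" (4x4, takes a point from camera to world coordinates). Camera axes: x right, y down, z forward; pixel columns grow to the right and rows downward; lengths in m; the calibration is good to about 2 mm. A picture is of the moment at which its call begins. There is no depth.
A pose or a line that the arm cannot do raises MotionError and nothing moves.
- sign_off(): hands the job in, once; it reports no verdict.
Trained networks look in the newest picture that a camera, given by its name, has taken for a name from the list of things; names that differ only in an ending like _2 or _b are one class to them, and where a whole thing is asked for, a point or a joint stands for the part that bears it (a point fixed in the world has none). Each returns a list of dicts, best first, with "score" (0 to 1); they miss things now and then, are a little off and sometimes report something else, mostly with a low value. They report only what shows in the picture. A call takes as long as a camera call.
- spot_in(camera, name): "centre" ([column, row] in pixels, amid what is visible of it).
- silhouettes(camera, name): "mask" (384x512 bool, what is visible of it) and "centre" ([column, row] in pixels, amid what is visible of it).
- tip_of(camera, name): "centre" ([column, row] in pixels: a listed point, or the origin of a listed thing).
The state is a dict: "clock": time; "q": joint angles; "joint_velocities": joint speeds; "tau": joint torques, N m; "position": TCP position; "eef_rot": TCP orientation; "contact_force": force on the tool from outside, world axes, zero at the start; "wrist_torque": the same for the moment, N m; "finger_gap": opening from 0.0 (shut) to 1.0 (fully open).
Only numpy, scipy, OpenCV 4.12 (cv2) and the standard library are available. Lean on these libraries where they do the work, as an engineer would, in place of code of your own. Each camera call takes 0.05 s, during which the arm holds its last target.

## Task

The pressure test is finished and the chamber is vented (gauge at zero), so open the tester: draw the red pull tab sideways, away from the ball stud, against its spring, then lift the blue lid bar with its clear lid off the ball until it stands about half-way open, 45 degrees or so. Finish while still holding it up there, at rest, because it falls shut when let go. Leave the watch in the chamber and the watches and tools lying around where they are.

Things in the scene. Friction and masses are not known exactly. Their poses are not given: they have to be found in the camera images.
- tester: watch pressure tester, fixed: grey housing 210 (x) by 176 (y) mm, flat top 62 mm above the table. Origin: centre of its underside. x axis: from its front (ball stud, tab, screen) to its back (lid hinge); y: to the side on which the red tab stands; z up. On it stands the round chamber, 124 mm across, axis at x = 20 mm, rim 100 mm above the table; gauge 76 mm high at x = -70, y = -60 mm.
- lid_bar (a joint): opening angle of the lid bar, rad: 0 closed on the ball, grows as its front rises, stop at 1.35. Blue bar 18 mm wide along the tester's x, top 129 mm high when closed; clear lid 127 mm across under it; coupler head 42 by 42 mm, 80 to 129 mm high, in front over the ball. About 0.5 kg (3 to 4 N at the tab); falls shut when let go. With the latch home it cannot rise over about 0.01 rad.
- hinge_pin (a point): middle of the lid bar's hinge pin, which lies along the tester's y axis; at x = 98, y = 0, z = 118 mm in the tester's frame. Bar, latch and tab swing about it; the tab is 176 mm ahead of it, towards the tester's front.
- ball (a point): centre of the steel ball stud (25 mm ball) at the tester's front; at x = -78, y = 0, z = 98 mm in the tester's frame. The coupler head covers it.
- latch (a joint): travel of the latch, m: 0 home (locked), grows as the tab is pulled away from the ball along the tester's +y, end stop at 0.012. The bar is free of the ball from 0.006 on. Spring 4 N at home, 9 N at full travel; it slides home by itself when let go. A bar dropped with the latch home comes to rest with the bolt on top of the ball (0.08 rad).
- pull_tab: red upright plate on the outer end of the latch bolt; it rises with the bar, which can be lifted by it. 12 mm thick along y (the pull), 26 mm wide along x. Origin at mid-thickness, 116 mm above the table when closed; top 22 mm above it. The bolt leaves it towards the head (-y), its top 26 mm below the origin: above that both faces are free, with 37 mm between tab and head. Axes as the tester's.
- tested_watch_mid (a point): watch head (steel, black dial, 39 mm across, 11 mm high) lying in the chamber under the clear lid, 66 mm above the table; the point is at its middle. Leave alone.
- watch_blue_mid (a point): watch head with a blue dial, 39 mm across and 11 mm high, in front of the tester; the point is at its middle. Leave alone.
- watch_green_mid (a point): watch head with a green dial, 39 mm across and 11 mm high; the point is at its middle. Leave alone.
- loupe: black eyeglass loupe, 35 mm across, 30 mm high, standing to the right of the tester; origin at the centre of its underside. Leave alone.
- case_knife: case knife with a blue handle, 170 mm long, 12 mm high, lying along its x axis to the left of the tester; origin on its underside near the middle. Leave alone.
- tweezers: steel tweezers, 130 mm long, 8 mm high, lying along their x axis; origin under the middle. Leave alone.
- screwdriver: small screwdriver, 120 mm long, lying along its x axis; origin on its underside near the middle. Leave alone.
- oil_bottle: small amber bottle, 36 mm across, 70 mm high, black cap; origin at the centre of its underside. Leave alone.

How it is judged:
On the way, in this order (a step that is already met when the one before it is completed fails the run):
1. the latch is drawn clear of the ball (5 mm or more) while the bar still lies on it (value of joint latch above 0.005 m and value of joint lid_bar below 0.05 rad), for 0.05 s.
2. the lid bar is lifted off the ball (more than 0.2 rad) and in the robot's fingers (value of joint lid_bar above 0.2 rad and contact force between the fingers and tester above 0.5 N), for 0.1 s.
At the end, for the whole second after the job is handed in: the lid bar stands open by more than 0.6 rad (34 degrees), at rest (under 0.08 rad/s), held up by the robot's fingers on the bar, lid or tab, with the watch in the chamber within 10 mm and every other loose thing within 20 mm of its first place (distance of each of watch_blue_mid, watch_green_mid, loupe, case_knife, tweezers, screwdriver, oil_bottle from where it was at the start of the episode below 0.02 m and distance of tested_watch_mid from where it was at the start of the episode below 0.01 m and value of joint lid_bar above 0.6 rad and velocity of joint lid_bar between -0.08 and 0.08 rad/s and contact force between the fingers and tester above 0.5 N); the arm keeps its last pose, push and grip.
It fails at once if the watch in the chamber is shifted by more than 10 mm (distance of tested_watch_mid from where it was at the start of the episode above 0.01 m).
It fails at once if a watch, loupe, knife, tweezers, screwdriver or bottle beside the tester is pushed more than 20 mm from its place (distance of any of watch_blue_mid, watch_green_mid, loupe, case_knife, tweezers, screwdriver, oil_bottle from where it was at the start of the episode above 0.02 m).
It also fails if it takes over 35 s, if anything falls off the work surface, if the arm or the gripper's body presses on something with over 40 N, if the wrist force passes 120 N, or if a joint passes its speed limit or range.

## Working session

There is one attempt and no reset: what is moved stays moved. The work goes in short steps, each a Python script; the robot and the scene stay as the last script left them, time stands still between calls to the robot, and variables do not carry over. Pictures are saved under pics/ and viewed, and the job is handed in when it is done.

```bash
ls; mkdir -p pics
python3 - <<'E'
from cell import *
import cv2,numpy as np
for c in("scene","top"):
    f=grab_frame(c); cv2.imwrite(f"pics/{c}0.png",f["img"][:,:,::-1])
    print(c,f["fx"],f["fy"],f["cx"],f["cy"],f["k1"],np.round(f["cam_to_world"],4).tolist())
    for n in("pull_tab","ball","hinge_pin","tester","tested_watch_mid"):
        print(n,[(np.round(d["centre"],1).tolist(),round(d["score"],2)) for d in tip_of(c,n)[:3]])
s=get_state();print(s)
E
```

```text
pics
scene 477.5825768382042 477.5825768382042 257.4313206933664 192.4730763595263 -0.10902474260063211 [[0.4999, 0.5018, -0.7059, 1.5664], [0.866, -0.2985, 0.4012, -0.5372], [-0.0093, -0.8118, -0.5838, 0.9424], [0.0, 0.0, 0.0, 1.0]]
pull_tab [([265.5, 183.5], 0.59)]
ball [([243.5, 195.4], 0.8)]
hinge_pin [([259.6, 225.8], 0.91)]
tester [([249.4, 236.2], 0.66)]
tested_watch_mid []
top 478.46704321998345 478.46704321998345 261.3013636552111 188.76652326689884 0.006452971318447089 [[-0.0045, -0.9811, 0.1935, 0.2201], [-1.0, 0.0033, -0.0066, 0.0394], [0.0058, -0.1935, -0.9811, 1.7275], [0.0, 0.0, 0.0, 1.0]]
pull_tab [([244.0, 187.3], 0.4)]
ball [([267.7, 192.6], 0.56)]
hinge_pin [([282.0, 141.9], 0.94)]
tester [([269.5, 176.9], 0.72)]
tested_watch_mid [([118.2, 249.4], 0.53)]
{'clock': 0.6, 'q': array([-1.33220893e+00,  3.26133676e-01, -1.92581905e-01,  1.05199158e+00,
        6.20205590e-06,  1.43661061e+00]), 'joint_velocities': array([ 1.25776368e-03,  4.38084477e-05, -1.40202865e-04,  1.98293722e-04,
       -1.04143190e-03,  4.77421328e-04]), 'tau': array([-7.46070418e-04, -4.43090308e+01,  2.62645465e+01,  1.45247850e-03,
       -9.78540879e-05,  1.72943569e-06]), 'position': array([ 0.20033791, -0.51225351,  0.23132387]), 'eef_rot': array([ 2.59457485e+00, -1.77128195e+00,  1.10589748e-04]), 'contact_force': array([1.05005081, 0.40299829, 1.1205242 ]), 'wrist_torque': array([-0.00954826, -0.01397888,  0.0457266 ]), 'finger_gap': 1.0001990027034113}
```

View pics/scene0.png

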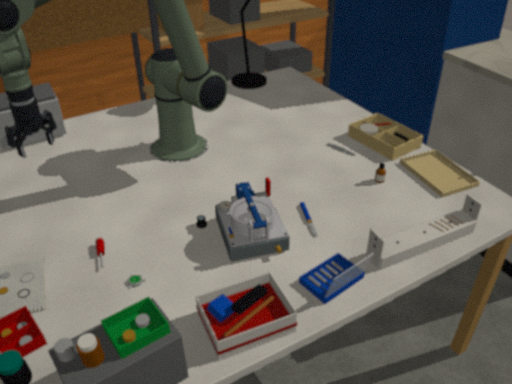

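View pics/top0.png

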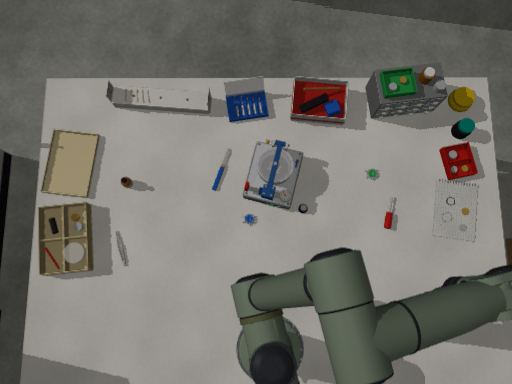

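```bash
cat > h.py <<'E'
from cell import *
import cv2,numpy as np
from scipy.optimize import least_squares
from scipy.spatial.transform import Rotation as R
def project(f,P):
    T=np.linalg.inv(f["cam_to_world"]); p=(T[:3,:3]@np.atleast_2d(P).T).T+T[:3,3]
    s=p[:,:2]/p[:,2:]; r2=(s**2).sum(1,keepdims=True); s=s*(1+f["k1"]*r2)
    return s*[f["fx"],f["fy"]]+[f["cx"],f["cy"]]
def tri(fs,px):
    return least_squares(lambda P:np.concatenate([(project(f,P)[0]-q) for f,q in zip(fs,px)]),[.5,0,.1])
E
python3 - <<'E'
from h import *
fs=[grab_frame("scene"),grab_frame("top")]
for n,px in dict(tab=([265.5,183.5],[244,187.3]),ball=([243.5,195.4],[267.7,192.6]),hinge=([259.6,225.8],[282,141.9]),tester=([249.4,236.2],[269.5,176.9])).items():
    r=tri(fs,px); print(n,r.x.round(4),r.fun.round(1))
E
```

```text
tab [0.54   0.0815 0.1152] [ 1.9 -0.3  1.9  1. ]
ball [0.5287 0.0051 0.0908] [ 0.3 -0.   0.3  0.2]
hinge [ 0.7052 -0.0432  0.1176] [-0.3  0.  -0.4 -0.2]
tester [ 0.603  -0.0118 -0.0085] [ 2.2 -0.2  2.4  1.1]
```

The scene view shows the tester at about (250,225) with the red tab at (268,186). The top view shows the tester at (272,175), the tab at (247,186) and the hinge at (281,142), and the two views agree. I'll fit the tester's pose and overlay it on both pictures.

```bash
cat >> h.py <<'E'
PTS=dict(ball=(-78,0,98),hinge_pin=(98,0,118),pull_tab=(-78,64,116),tester=(0,0,0))
def t2w(p,pose): # tester mm -> world
    p=np.atleast_2d(np.array(p,float))/1000; c,s=np.cos(pose[2]),np.sin(pose[2])
    return p@np.array([[c,s,0],[-s,c,0],[0,0,1]])+[pose[0],pose[1],0]
E
python3 - <<'E'
from h import *
obs=[];fr={}
for c in("scene","top"):
    f=fr[c]=grab_frame(c)
    for n in PTS:
        for d in tip_of(c,n)[:1]: obs.append((c,n,d["centre"],np.sqrt(d["score"])))
    m=[d for d in silhouettes(c,"pull_tab")[:1]]
    for d in m:
        ys,xs=np.nonzero(d["mask"]); print(c,"tab mask",d["score"],d["centre"],len(xs),xs.min(),xs.max(),ys.min(),ys.max())
res=lambda q:np.concatenate([(project(fr[c],t2w(PTS[n],q))[0]-p)*w for c,n,p,w in obs])
r=least_squares(res,[.6,-.015,-.27],loss="soft_l1")
print(r.x.round(4)); 
for (c,n,p,w),e in zip(obs,res(r.x).reshape(-1,2)): print(c,n,np.round(p,1),e.round(1))
np.save("pose.npy",r.x)
def box(x0,x1,y0,y1,z0,z1): return [(x,y,z) for z in(z0,z1) for x,y in((x0,y0),(x1,y0),(x1,y1),(x0,y1))]
B=[box(-105,105,-88,88,0,62),box(-91,-65,58,70,90,138),box(-99,-57,-21,21,80,129)]
a=np.linspace(0,2*np.pi,40)
for c,f in fr.items():
    x,y=(245,210) if c=="scene" else (265,180); S=6
    im=cv2.resize(f["img"][y-50:y+50,x-60:x+60,::-1].copy(),None,fx=S,fy=S,interpolation=cv2.INTER_CUBIC)
    def pl(P,col,cl=True): 
        q=((project(f,t2w(P,r.x))-[x-60,y-50]+.5)*S).astype(np.int32); cv2.polylines(im,[q],cl,col,1)
    for b in B: pl(b[:4],(0,255,0)); pl(b[4:],(0,255,255)); [pl([b[i],b[i+4]],(0,255,0)) for i in range(4)]
    pl(np.c_[20+62*np.cos(a),62*np.sin(a),a*0+100],(255,0,255))
    cv2.imwrite(f"pics/ov_{c}.png",im)
E
```

```text
top tab mask 0.4 [243.6, 185.7] 20 245 248 182 188
[ 0.6089 -0.02   -0.2123]
scene ball [243.4 196.1] [-1.3 -1. ]
scene hinge_pin [256.  225.3] [3.9 0. ]
scene tester [250.5 236.3] [-0.4 -0.5]
top ball [270.5 195.3] [ 0.1 -3.1]
top hinge_pin [280.3 140.6] [0.5 0.9]
top pull_tab [268.6 193.9] [-13.1  -6. ]
top tester [270.4 175.3] [3.5 0.6]
```

View pics/ov_scene.png

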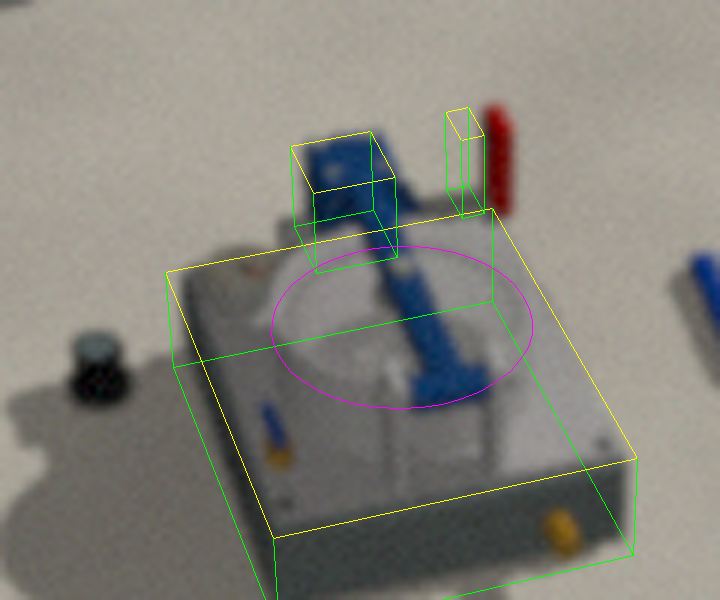

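View pics/ov_top.png

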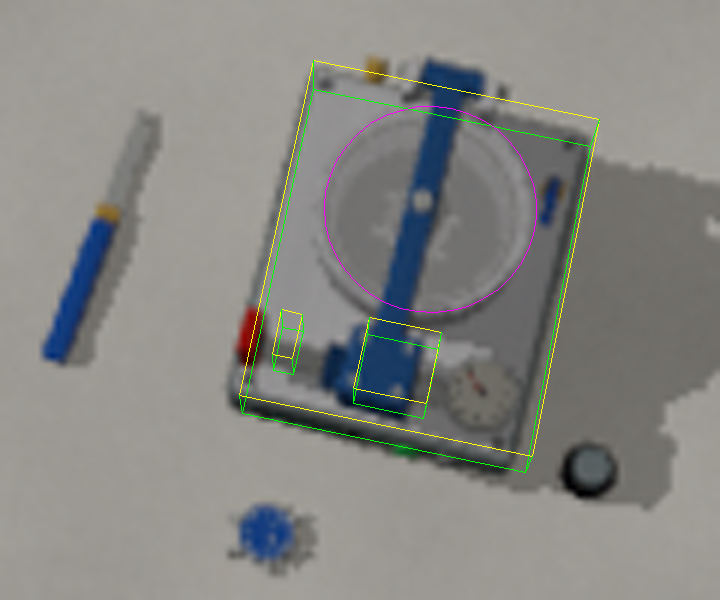

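The fitted yaw is a little too small, and the tab stands further out than the 64 mm I assumed. I'll refine using colour and edges.

Run:
```python
from h import *
fr={c:grab_frame(c) for c in("scene","top")}
off={"scene":(185,160),"top":(205,130)}
px=lambda c,u,v:np.array([off[c][0]+u/6-.5,off[c][1]+v/6-.5])
obs=[]
for P,uv in (((105,88,62),(310,65)),((105,-88,62),(585,140)),((-105,88,62),(235,395)),((-105,-88,62),(515,465))): obs.append(("top",P,px("top",*uv)))
r=None
for c,n in(("scene","hinge_pin"),("top","hinge_pin"),("scene","ball")):
    pass
res=lambda q:np.concatenate([project(fr[c],t2w(P,q))[0]-p for c,P,p in obs])
r=least_squares(res,[.6,-.015,-.27]); print(r.x.round(4),r.fun.round(1))
# red tab
reds=[]
for c,(x,y) in (("scene",(268,187)),("top",(246,186))):
    I=fr[c]["img"].astype(float); w=np.clip(I[:,:,0]-np.maximum(I[:,:,1],I[:,:,2])-25,0,None)
    M=np.zeros_like(w); M[y-12:y+13,x-8:x+9]=1; w*=M; Y,X=np.mgrid[:384,:512]
    cen=np.array([(X*w).sum(),(Y*w).sum()])/w.sum(); ys,xs=np.nonzero(w>20); print(c,cen,xs.min(),xs.max(),ys.min(),ys.max()); reds.append(cen)
t=tri([fr["scene"],fr["top"]],reds); print("tab",t.x.round(4),t.fun.round(1))
d=t.x-[r.x[0],r.x[1],0]; c,s=np.cos(r.x[2]),np.sin(r.x[2]); print("in tester",c*d[0]+s*d[1],-s*d[0]+c*d[1])
tx=np.array([-78,85,116]);
def box(x0,x1,y0,y1,z0,z1): return [(x,y,z) for z in(z0,z1) for x,y in((x0,y0),(x1,y0),(x1,y1),(x0,y1))]
ty=(-s*d[0]+c*d[1])*1000
B=[box(-105,105,-88,88,0,62),box(-91,-65,ty-6,ty+6,90,138),box(-99,-57,-21,21,80,129)]
a=np.linspace(0,2*np.pi,40); np.save("pose.npy",np.r_[r.x,ty])
for cc,f in fr.items():
    x,y=off[cc];S=6
    im=cv2.resize(f["img"][y:y+100,x:x+120,::-1].copy(),None,fx=S,fy=S,interpolation=cv2.INTER_CUBIC)
    def pl(P,col): 
        q=((project(f,t2w(P,r.x))-[x,y]+.5)*S).astype(np.int32); cv2.polylines(im,[q],True,col,1)
    for b in B: pl(b[:4],(0,255,0)); pl(b[4:],(0,255,255)); [pl([b[i],b[i+4]],(0,255,0)) for i in range(4)]
    pl(np.c_[20+62*np.cos(a),62*np.sin(a),a*0+100],(255,0,255))
    cv2.imwrite(f"pics/ov2_{cc}.png",im)
```

```text
[ 0.604 -0.014 -0.239] [-0.2  0.1  1.5 -1.4 -1.6  0.7  0.3  0.5]
scene [267.85424004 185.4708751 ] 266 270 177 195
top [246.1659857 185.1113381] 244 248 181 190
tab [0.5503 0.0788 0.1143] [ 0.5 -0.1  0.5  0.3]
in tester -0.0741069029887935 0.07746652845200783
```

```bash
cd pics; python3 -c "
import cv2,numpy as np
cv2.imwrite('ov2.png',cv2.resize(np.hstack([cv2.imread('ov2_scene.png'),cv2.imread('ov2_top.png')]),(800,333)))"
```

```text
(no output)
```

View pics/ov2_top.png

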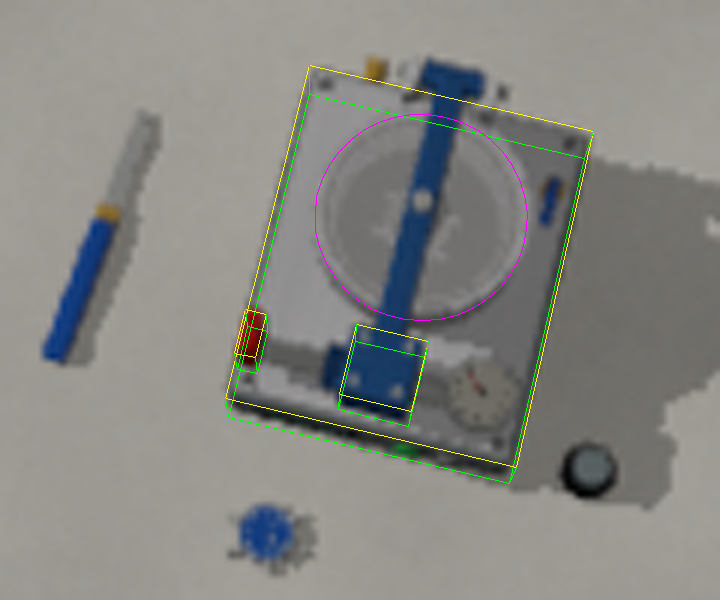

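View pics/ov2_scene.png

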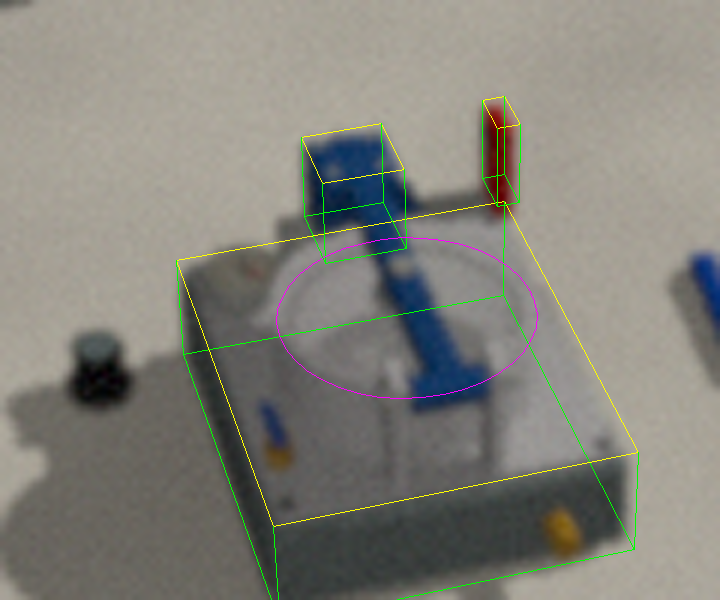

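The pose now fits within 1–2 px (about 4 mm), and the red tab triangulates to about (0.550, 0.079, 0.115). I'll grip it across its 26 mm width, with the tool leaning towards the tab side, so lifting is mostly a roll about the hinge axis. First I'll check reachability.

```bash
cat >> h.py <<'E'
YAW=-.239; TAB=np.array([.550,.0788,.118])
RT=R.from_euler("z",YAW)
HINGE=np.array([*(TAB+RT.apply([.176,0,0]))[:2],.118])
def pose(a,th=0,pull=0,sgn=1,back=0,up=0):
    """a tilt to +y; tool jaws along tester x; grasp point on tab. returns tcp, rotvec"""
    z=np.array([0,-np.sin(a),-np.cos(a)]); x=np.array([sgn*1.,0,0]); y=np.cross(z,x)
    M=RT*R.from_euler("y",th)*R.from_matrix(np.c_[x,y,z])
    g=HINGE+(RT*R.from_euler("y",th)).apply([-.176,pull,up])
    zz=M.apply([0,0,1]); return g+zz*(.019-back), M.as_rotvec()
E
python3 - <<'E'
from h import *
for sgn in(1,-1):
  for a in (0,.3,.5,.7,.9,1.1,1.3,1.57):
    o=[]
    for th,b in((0,.1),(0,0),(.2,0),(.4,0),(.6,0),(.75,0),(.85,0)):
        q=ik(*pose(a,th,0.009*(b==0),sgn,b)); o.append("----" if q is None else np.round(q,2).tolist())
    print(sgn,a,[("x" if k=="----" else "o") for k in o],o[1],o[5])
E
```

```text
1 0 ['o', 'o', 'o', 'o', 'o', 'x', 'x'] [0.03, 0.46, -0.35, 0.76, 0.0, 1.84] ----
1 0.3 ['o', 'o', 'o', 'o', 'o', 'x', 'x'] [0.16, 0.56, -0.22, 0.91, -0.28, 1.99] ----
1 0.5 ['o', 'o', 'o', 'o', 'o', 'x', 'x'] [0.24, 0.66, -0.11, 1.05, -0.44, 2.11] ----
1 0.7 ['o', 'o', 'o', 'o', 'o', 'x', 'x'] [0.31, 0.78, 0.01, 1.22, -0.58, 2.24] ----
1 0.9 ['o', 'o', 'o', 'o', 'x', 'x', 'x'] [0.36, 0.91, 0.14, 1.42, -0.71, 2.4] ----
1 1.1 ['o', 'o', 'o', 'o', 'x', 'x', 'x'] [0.39, 1.06, 0.29, 1.66, -0.8, 2.59] ----
1 1.3 ['x', 'o', 'o', 'x', 'x', 'x', 'x'] [0.42, 1.23, 0.44, 1.93, -0.87, 2.81] ----
1 1.57 ['x', 'x', 'x', 'x', 'x', 'x', 'x'] ---- ----
-1 0 ['o', 'o', 'o', 'o', 'o', 'x', 'x'] [0.03, 0.46, -0.35, 0.76, 0.0, -1.31] ----
-1 0.3 ['o', 'o', 'o', 'o', 'o', 'x', 'x'] [0.16, 0.56, -0.22, 0.91, -0.28, -1.15] ----
-1 0.5 ['o', 'o', 'o', 'o', 'o', 'x', 'x'] [0.24, 0.66, -0.11, 1.05, -0.44, -1.03] ----
-1 0.7 ['o', 'o', 'o', 'o', 'o', 'x', 'x'] [0.31, 0.78, 0.01, 1.22, -0.58, -0.9] ----
-1 0.9 ['o', 'o', 'o', 'o', 'x', 'x', 'x'] [0.36, 0.91, 0.14, 1.42, -0.71, -0.74] ----
-1 1.1 ['o', 'o', 'o', 'o', 'x', 'x', 'x'] [0.39, 1.06, 0.29, 1.66, -0.8, -0.55] ----
-1 1.3 ['x', 'o', 'o', 'x', 'x', 'x', 'x'] [0.42, 1.23, 0.44, 1.93, -0.87, -0.33] ----
-1 1.57 ['x', 'x', 'x', 'x', 'x', 'x', 'x'] ---- ----
```

Run:
```python
from h import *
for a in (-.3,-.15,0,.15,.3,.4,.5,.6,.7,.8):
    m=0
    for th in np.arange(.5,.9,.01):
        q=ik(*pose(a,th,0.009,-1))
        if q is not None: m=th;k=q
    print(a,m,np.round(k,2))
```

```text
-0.3 0.7900000000000003 [-0.16  1.06  0.8   2.08  0.35 -1.51]
-0.15 0.7600000000000002 [-0.11  1.07  0.84  2.09  0.24 -1.47]
0 0.7300000000000002 [-0.05  1.07  0.87  2.09  0.12 -1.43]
0.15 0.7000000000000002 [ 0.    1.07  0.87  2.08  0.01 -1.39]
0.3 0.6800000000000002 [ 0.06  1.09  0.89  2.1  -0.11 -1.34]
0.4 0.6600000000000001 [ 0.1   1.09  0.88  2.09 -0.18 -1.3 ]
0.5 0.6400000000000001 [ 0.13  1.1   0.86  2.08 -0.26 -1.26]
0.6 0.6300000000000001 [ 0.17  1.12  0.86  2.1  -0.33 -1.23]
0.7 0.6100000000000001 [ 0.2   1.12  0.83  2.1  -0.41 -1.18]
0.8 0.5900000000000001 [ 0.24  1.13  0.8   2.1  -0.48 -1.13]
```

Leaning doesn't help. A straight-down grip reaches 0.73 rad before joint 4 hits its limit, so I'll aim for 0.69. Next I'll go above the tab, check, then descend and grip.

Run:
```python
from h import *
movep(*pose(0,back=.12)); 
p,r=pose(0,back=.03); move_l(p,.15)
for c in("scene","top"):
    f=grab_frame(c); x,y=(265,185) if c=="scene" else (248,186)
    cv2.imwrite(f"pics/a_{c}.png",cv2.resize(f["img"][y-50:y+50,x-60:x+60,::-1],None,fx=6,fy=6,interpolation=cv2.INTER_CUBIC))
s=get_state();print(s["clock"],s["position"],s["contact_force"],p)
```

```text
4.6917 [0.55103832 0.07871816 0.13022601] [ 0.69354895 -0.01727814  0.49805684] [0.55   0.0788 0.129 ]
```

View pics/a_scene.png

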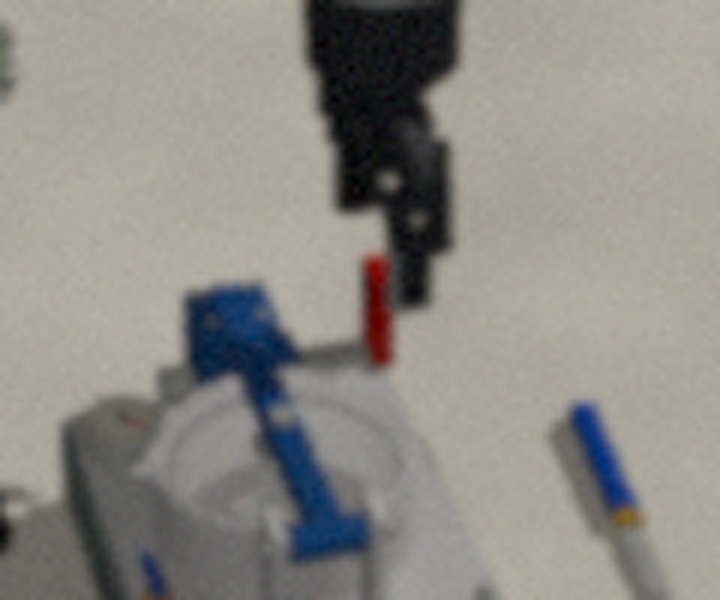

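View pics/a_top.png

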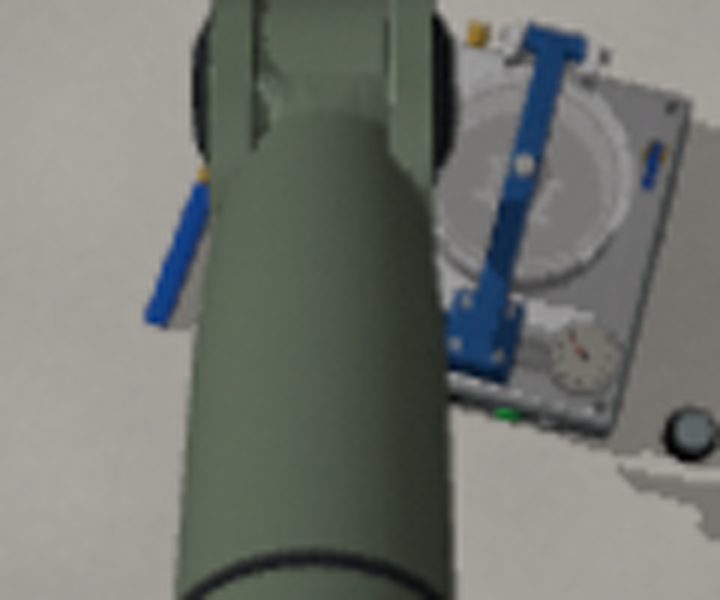

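In the scene crop the finger tips, at (355,205) and (415,300), straddle the tab top at (377,258). They are about 2 mm too far to +y. I'll shift by that, descend, grip and check.

Run:
```python
from h import *
p,r=pose(0,pull=-.002); print(move_l(p,.08,until_force=8))
s=get_state();print(s["position"],p,s["contact_force"])
grab(50)
s=get_state();print(s["clock"],s["position"],s["contact_force"],s["wrist_torque"],s["finger_gap"])
f=grab_frame("scene"); x,y=(265,185)
cv2.imwrite(f"pics/b.png",cv2.resize(f["img"][y-50:y+50,x-60:x+60,::-1],None,fx=6,fy=6,interpolation=cv2.INTER_CUBIC))
```

```text
False
[0.54945863 0.07685969 0.09894924] [0.54952654 0.07685685 0.099     ] [ 0.25931198 -0.11357761  0.01590749]
5.7917 [0.5490718  0.07716874 0.09937563] [-3.5272005   0.97337367  5.22444798] [0.12290416 0.52488432 0.00626648] 0.2998853802032161
```

View pics/b.png

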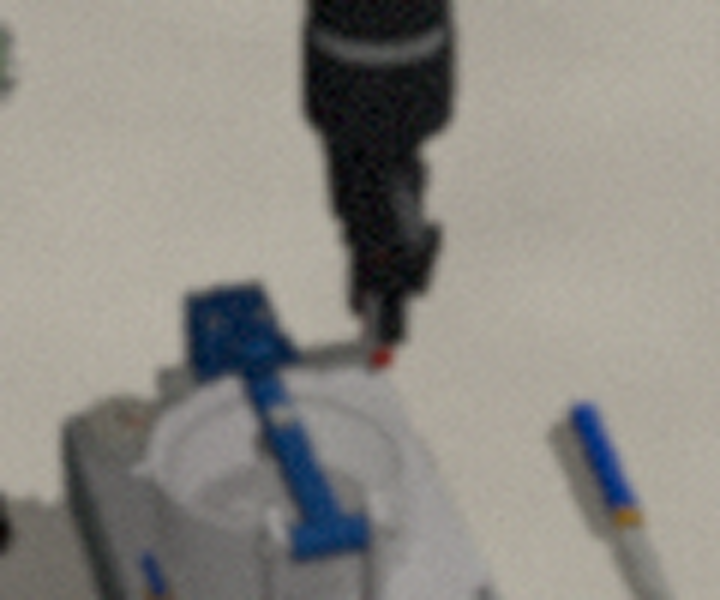

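The tab is gripped: the gap of 0.30 is about 26 mm, and only the tab's red foot shows at (380,355). The force is small, so I'll pull the latch.

Run:
```python
from h import *
p0,_=pose(0,pull=-.002)
e=RT.apply([0,1,0])
for d in (.003,.006,.0085,.0095):
    move_l(p0+e*d,.03); sleep(.15); s=get_state(); F=RT.inv().apply(s["contact_force"])
    print(d,round(s["clock"],2),((s["position"]-p0)@e).round(4),"Ftester",F.round(1),s["wrist_torque"].round(2),round(s["finger_gap"],3))
f=grab_frame("scene"); x,y=(265,185)
cv2.imwrite(f"pics/c.png",cv2.resize(f["img"][y-50:y+50,x-60:x+60,::-1],None,fx=6,fy=6,interpolation=cv2.INTER_CUBIC))
```

```text
0.003 6.24 0.0017 Ftester [-2.8 -4.1  6.2] [-0.67  0.75  0.07] 0.296
0.006 6.64 0.0043 Ftester [-3.2 -5.4  5.6] [-0.83  0.73  0.09] 0.291
0.0085 7.04 0.0065 Ftester [-3.  -6.   5.7] [-0.92  0.81  0.06] 0.297
0.0095 7.44 0.0074 Ftester [-2.8 -7.1  6.3] [-1.03  0.77  0.04] 0.296
```

View pics/c.png

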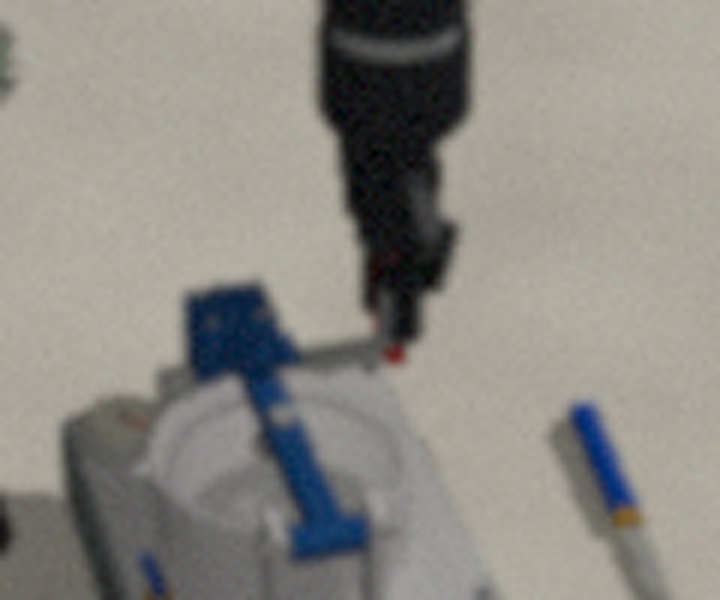

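The force follows the spring (7.1 N at 7.4 mm), and the tab foot moved from x = 380 to x = 394 in the crop. I'll pull a bit further, then swing up about the hinge in stages.

Run:
```python
from h import *
PU=.0100
def rep(t):
    s=get_state(); F=(RT).inv().apply(s["contact_force"])
    v=(RT).inv().apply(s["position"]-R.from_rotvec(s["eef_rot"]).apply([0,0,.019])-HINGE)
    print(t,round(s["clock"],2),"ang",round(np.arctan2(v[2],-v[0]),3),"y",v[1].round(4),"r",np.hypot(v[0],v[2]).round(4),"F",F.round(1),"gap",round(s["finger_gap"],3)); return F
p,_=pose(0,pull=PU); move_l(p,.03); grab(70); sleep(.2); rep("pull")
for th in (.03,.06,.1,.15,.2,.25):
    p,r=pose(0,th,PU); move_l(p,.04,rot=r); F=rep(th)
    if np.linalg.norm(F)>35: print("STOP");break
f=grab_frame("scene"); x,y=(265,185)
cv2.imwrite(f"pics/d.png",cv2.resize(f["img"][y-50:y+50,x-60:x+60,::-1],None,fx=6,fy=6,interpolation=cv2.INTER_CUBIC))
```

```text
pull 8.16 ang 0.001 y 0.0077 r 0.1763 F [-2.4 -7.3  6. ] gap 0.296
0.03 8.44 ang 0.027 y 0.0076 r 0.1763 F [-1.9 -7.   0.7] gap 0.296
0.06 8.72 ang 0.056 y 0.0076 r 0.1763 F [-3.3 -7.2 -0.2] gap 0.29
0.1 9.05 ang 0.096 y 0.0076 r 0.1763 F [-2.9 -7.5 -0.3] gap 0.297
0.15 9.43 ang 0.146 y 0.0076 r 0.1763 F [-2.6 -7.8  0.7] gap 0.294
0.2 9.8 ang 0.196 y 0.0076 r 0.1762 F [-2.8 -8.3  1. ] gap 0.291
0.25 10.18 ang 0.246 y 0.0076 r 0.1762 F [-2.3 -7.4  1.1] gap 0.293
```

View pics/d.png

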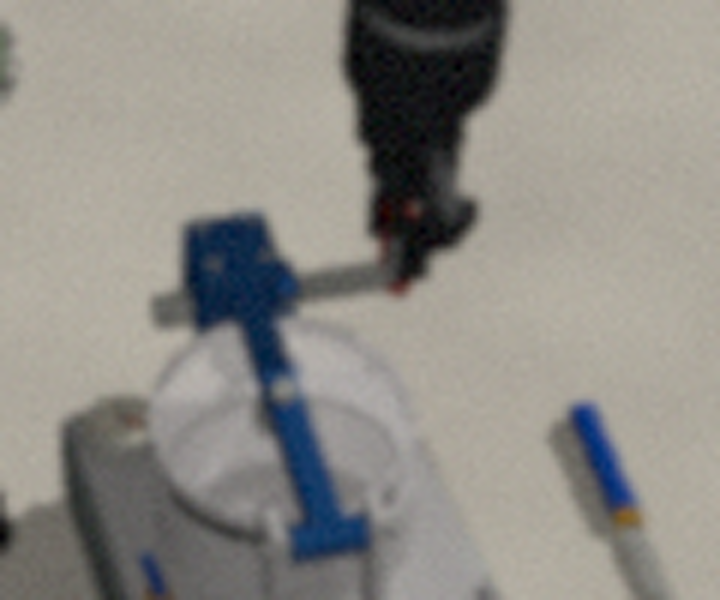

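The bar, lid and head have risen with the tab: the head top went from row 285 to row 215 in the crop. I'll continue to 0.70 rad.

Run:
```python
from h import *
PU=.0100
def rep(t):
    s=get_state(); F=(RT).inv().apply(s["contact_force"])
    v=(RT).inv().apply(s["position"]-R.from_rotvec(s["eef_rot"]).apply([0,0,.019])-HINGE)
    print(t,round(s["clock"],2),"ang",round(np.arctan2(v[2],-v[0]),3),"y",v[1].round(4),"F",F.round(1),"gap",round(s["finger_gap"],3),"q4",s["q"][3].round(3)); return F
for th in (.35,.45,.55,.63,.68,.705):
    p,r=pose(0,th,PU)
    try: move_l(p,.05,rot=r)
    except MotionError as e: print(th,e); break
    F=rep(th)
    if np.linalg.norm(F)>35: print("STOP");break
sleep(.5); rep("hold")
for c in("scene","top"):
    f=grab_frame(c); x,y=(265,185) if c=="scene" else (258,180)
    cv2.imwrite(f"pics/e_{c}.png",cv2.resize(f["img"][y-50:y+50,x-60:x+60,::-1],None,fx=6,fy=6,interpolation=cv2.INTER_CUBIC))
```

```text
0.35 10.72 ang 0.346 y 0.0076 F [-4.1 -8.7  2. ] gap 0.295 q4 1.366
0.45 11.22 ang 0.447 y 0.0076 F [-4.1 -8.   2.1] gap 0.295 q4 1.54
0.55 11.72 ang 0.547 y 0.0076 F [-4.  -7.7  2.7] gap 0.291 q4 1.721
0.63 12.16 ang 0.628 y 0.0076 F [-5.9 -7.9  1.9] gap 0.294 q4 1.874
0.68 12.48 ang 0.678 y 0.0076 F [-4.1 -7.9  2.6] gap 0.292 q4 1.977
0.705 12.73 ang 0.703 y 0.0076 F [-5.4 -8.7  3.2] gap 0.293 q4 2.032
hold 13.23 ang 0.704 y 0.0077 F [-4.7 -7.7  1.8] gap 0.295 q4 2.031
```

View pics/e_scene.png

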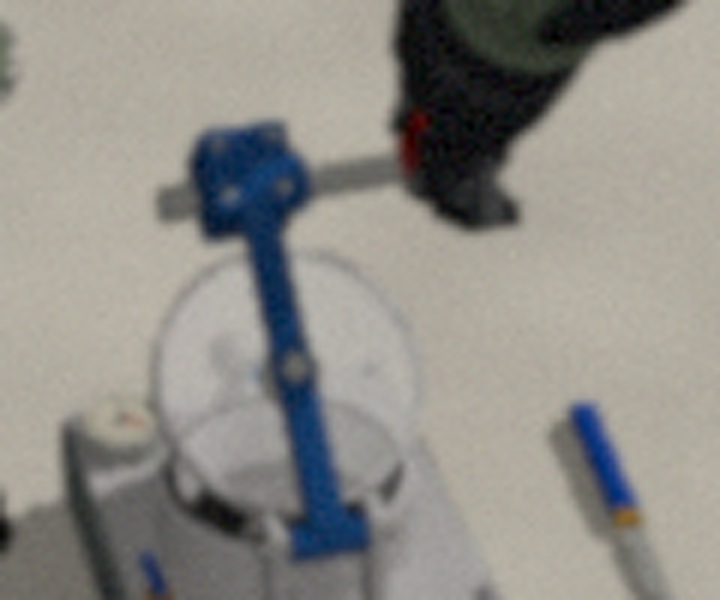

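View pics/e_top.png

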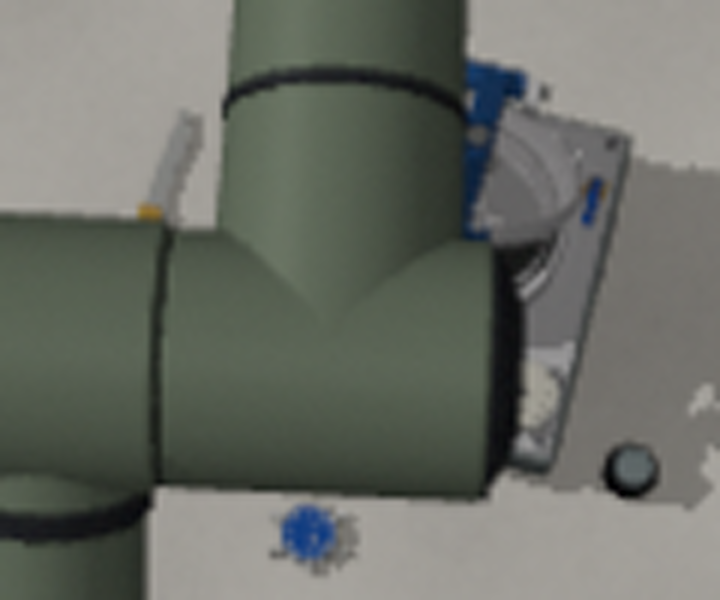

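The bar stands well open with the tab still gripped. I'll check the angle from the picture before handing in.

Run:
```python
from h import *
f=grab_frame("scene"); x,y=265,185
L=np.linalg.norm
im=cv2.resize(f["img"][y-50:y+50,x-60:x+60,::-1],None,fx=6,fy=6,interpolation=cv2.INTER_CUBIC)
# hinge middle: tab y in tester 77.5 mm
H=HINGE+RT.apply([0,-.0775,0])
for th,col in((.6,(0,0,255)),(.7,(0,255,0)),(.8,(255,0,255))):
    M=RT*R.from_euler("y",th)
    for P in ([(-.197,-.021,.011),(-.155,-.021,.011),(-.155,.021,.011),(-.197,.021,.011)],[(0,0,.011),(-.155,0,.011)]):
        q=((project(f,H+M.apply(P))-[x-60,y-50]+.5)*6).astype(np.int32); cv2.polylines(im,[q],True,col,1)
cv2.imwrite("pics/g.png",im)
s=get_state(); print(s["clock"],abs(s["joint_velocities"]).max())
```

```text
13.3833 0.001191448457219463
```

View pics/g.png

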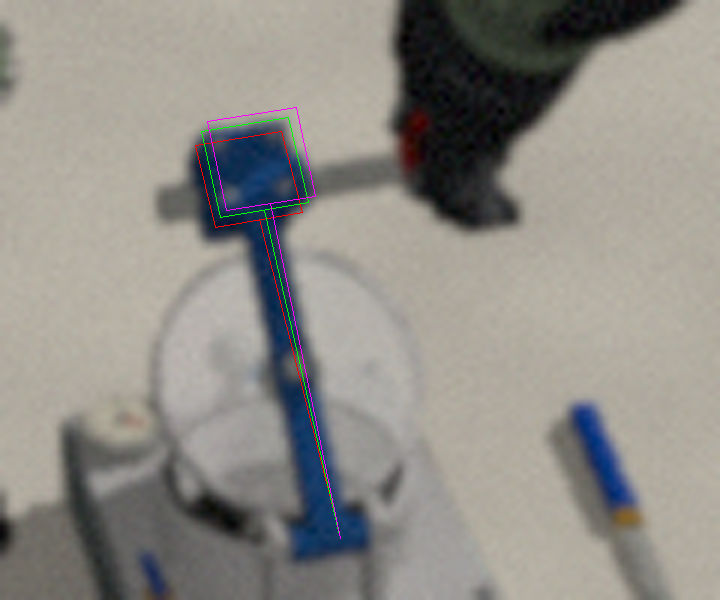

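The picture puts the angle at about 0.65–0.70 rad, against 0.70 from the tool's pose and rotation. I'll take a little more margin.

Run:
```python
from h import *
for th in(.73,.725,.72):
    p,r=pose(0,th,.010)
    q=ik(p,r); print(th,q)
    if q is None or q[3]>2.085: continue
    move_l(p,.03,rot=r); break
sleep(1.0); s=get_state(); print(s["clock"],s["q"].round(3),abs(s["joint_velocities"]).max(),s["contact_force"],s["finger_gap"])
f=grab_frame("scene"); x,y=265,185
cv2.imwrite("pics/k.png",cv2.resize(f["img"][y-50:y+50,x-60:x+60,::-1],None,fx=6,fy=6,interpolation=cv2.INTER_CUBIC))
```

```text
0.73 [-0.05214946  1.0729735   0.86911681  2.08822283  0.12420023  1.71075484]
0.725 [-0.05175493  1.06512514  0.85419889  2.07612718  0.12376023  1.71167103]
14.65 [-0.053  1.065  0.853  2.078  0.119  1.711] 0.0022343292717776934 [-5.9728234  -6.82577461  1.01792324] 0.29495325100101744
```

View pics/k.png

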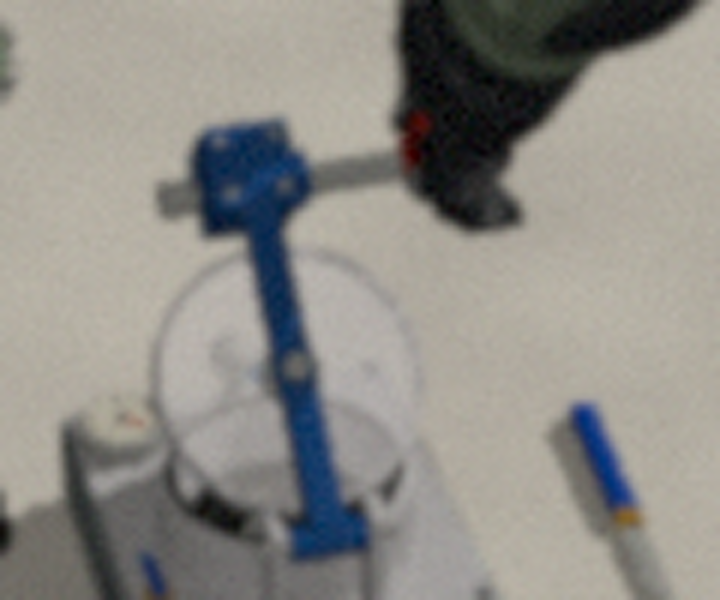

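The bar is still held by the tab, the head is slightly higher (top at row 120), and everything is at rest. I'm handing in.

```bash
python3 -c "
from cell import *
sign_off(); print(get_state()['clock'])"
```

```text
the job is handed in; nothing more can be done
the job is handed in; nothing more can be done
```

The tester is open: I drew the red tab sideways, swung the bar and clear lid up about the hinge, and handed in with the gripper still holding the tab. `sign_off()` gave no verdict.

- **Latch:** the tab was gripped across its 26 mm width and drawn about 7 to 9 mm while the bar still lay on the ball. The pull force rose from 4 to 7 N, as the spring should.
- **Angle:** about 0.725 rad (41–42°) from the tool's pose. At 0.70 rad, the overlay on the picture read slightly lower, about 0.65–0.70, so I raised the bar a little more for margin. Joint 4 was then at 2.08 rad of its 2.1 limit, so there was no reach left for a full 45°.
- **At rest:** after holding for one second, joint speeds were at most 0.002 rad/s. The fingers still had the tab, and the force on the tool was about 9 N, at 14.65 s on the clock.
- **Other things:** the blue watch, knife and loupe looked undisturbed in the last pictures they showed in. I didn't re-measure any loose object, and neither the chamber watch nor the other items were in the close-up pictures I checked. The fingers touched only the tab as far as the forces and pictures show.
- **Disagreements along the way:** the networks' tab and tester points were several pixels off and disagreed with each other. I relied on the red colour and the housing corners instead.

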